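Pin the hinge of a spring-loaded split mould

ROBOT

A 7-joint arm with a two-finger parallel gripper is mounted at the origin on a cart in front of the work surface, level with it; the furniture and walls round the work are solid. World frame = base frame: x ahead of the robot, y to its left, z up, the work surface at z = 0. Lengths are in m, angles in rad, forces in N, time in s.
With the tool pointing down it reaches from about 0.4 to 0.925 m from the base axis. Payload 5.6 kg.
Tool frame: the origin (TCP) lies at the very end of the fingers, on their centre line; the grasp point (between the pads) lies 19 mm behind it; z points along the fingers, y is the direction in which the jaws open and shut (so a half turn about z gives the same grasp; the last joint's range is limited). The gripper opens to 85 mm and grips with 20 to 120 N. Pads are 22 mm wide; open, the fingers measure 114 mm over their backs; the gripper's body (76 mm by 85 mm) begins 54 mm behind the grasp point. The pads swing forward as they close: fully open they stand 13 mm farther back than shut.
Start: joints at [1.243, 0.468, -0.012, 1.603, 0.006, 1.071, -0.056], TCP at [0.183, -0.624, 0.231] pointing down, gripper open.
Joint ranges: [-2.53, 2.53], [-0.31, 2.02], [-1.57, 1.55], [0.28, 2.44], [-1.29, 4.43], [0.15, 1.84], [-2.92, 2.92]. Speed limits (rad/s): [2.57, 2.57, 3.14, 3.14, 3.14, 3.14, 3.14].

INTERFACE

Orientations are given as a rotation vector (axis times angle).
In Python, from cell import bot gives the robot as it stands.
- The arm moves only by the tool drive_tool, never from a script. Its argument "increments" is a list of rows, each a list of 7 numbers: the shift along the tool's x, y, z in cm, then the turn, a rotation vector about the tool's x, y, z in degrees, then the opening, from -1 (shut) to 1 (fully open). In form: [[x, y, z, wx, wy, wz, fingers], ...]. A call has 1 to 20 rows; each row is the pose to reach, as a shift and turn from the pose measured when the call began, along the tool's axes at that moment; what a row does not reach only later rows make up. A row lasts 1/10 s, in which the tool goes at most 50 mm and 8.59 degrees, less where a joint would pass 70% of its speed; a pose out of reach is approached as far as the arm can. A call with a gripper value outside its range is refused whole. The fingers move at their own pace and stop on an object; the grip force is fixed at half the most. Time passes only in rows, so rows that repeat a pose let the fingers close. It gives the time, the measured TCP pose, the force and the opening at its end, in the units of the state.
- bot.observe(): the state, without advancing time (a new reading comes with each control period).
- bot.capture(name): name is "side" or "top"; returns the picture (400x640x3 uint8, red, green, blue); there is no depth.
- bot.calibration(name): a dict with "K" (3x3 intrinsics, pixels), "k1" (the pictures are not rectified: a ray, as slopes to the right and down, at radius r is drawn at 1 + k1 r^2 times it, then the intrinsics apply), "R" (3x3) and "t" (3): a world point X has camera coordinates R X + t. Camera axes: x right, y down, z forward; pixel columns grow to the right and rows downward; lengths in m; the calibration is good to about 2 mm. A picture is of the moment at which its call begins. calibration takes no time and is no camera call.
- bot.job_done(): hands the job in, once; it reports no verdict.
Trained networks look in the newest picture that a camera, given by its name, has taken for a name from the list of things; names that differ only in an ending like _2 or _b are one class to them, and where a whole thing is asked for, a point or a joint stands for the part that bears it (a point fixed in the world has none). Each returns a list of dicts, best first, with "confidence" (0 to 1); they miss things now and then, are a little off and sometimes report something else, mostly with a low value. They report only what shows in the picture. A call takes as long as a camera call.
- bot.search_frame(name, camera): "rect" ([centre column, centre row, width, height] in pixels, round what is visible of it).
The state is a dict: "time": time; "joint_pos": joint angles; "dq": joint speeds; "joint_efforts": joint torques, N m; "tool_pos": TCP position; "orientation": TCP orientation; "contact_force": force on the tool from outside, world axes, zero at the start; "wrist_torque": the same for the moment, N m; "width": finger opening in m.
Only numpy, scipy, OpenCV 4.12 (cv2) and the standard library are available. Lean on these libraries where they do the work, as an engineer would, in place of code of your own. Each camera call takes 0.05 s, during which the arm holds its last target. There are 200 camera calls.

TASK

Take the hinge pin from its stand, find the upper knuckle of the split mould with its nose and use the pin to draw that sprung half sideways until both knuckles are in line, then push the pin down through both until its flange sits flush on the upper knuckle, and let go. Work by feel and gently: never press on the mould with more than 40 N, and leave the small beaker standing where it is.

Things in the scene. Friction and masses are not known exactly. Their poses are not given: they have to be found in the camera images.
- mould: Two-part aluminium mould on a dark steel plate 140 (x) by 170 (y) by 10 mm, fixed on the worktop. Origin on the worktop inside its outline; z up. Upright hinge axis at x = -46, y = 0 mm. Fixed half at y = -48 to -2 (carries the lower knuckle); the sprung half, on the +y side, slides along y on rods and carries the upper knuckle. Nothing on it is higher than 79 mm.
- lower_bore (a point): Centre of the lower knuckle's bore at its upper face, 52 mm above the worktop, on the hinge axis; axes as the mould's. The lower knuckle is fixed: a lug 32 mm wide in x, z = 30 to 52 mm, 12 mm through bore with 1.5 mm chamfer, free space below it down to the plate at z = 10 mm. Under the spring's load a held pin may lean, so its nose can lag a few mm to +y: feel for this mouth a little past the line.
- home_seat (a point): Point on the hinge axis 79 mm above the worktop, where the underside of the pin's flange sits when home. It is fixed with the mould. The upper knuckle has its top at this height: a lug 32 mm wide in x, z = 55 to 79 mm, reaching 34 mm to -y and 48 mm to +y of its own 12 mm through bore (0.6 mm chamfer).
- spring_line (a point): Fixed point 79 mm above the worktop, 15 mm to the mould's +y side of the hinge axis. Springs hold the upper bore on this line in y, 3 to 27 mm to +y of the axis (same x): how far differs each time and is NOT reported, so feel or look for it. The sprung half yields along y with 0.40 N per mm plus 0.4 N friction, springs back when let go, and can be drawn in line and past.
- pin: Steel hinge pin, 103 mm long, about 80 g, upright in its stand. Origin at the nose tip, z up along the pin. Shank 10 mm diameter to z = 62 mm, its lowest 8 mm tapered to a flat 9 mm tip. Flange 22 mm diameter, z = 62 to 67. Above it a dark square grip, 14 by 14 mm, z = 67 to 103 mm, flats facing the pin's x and y: hold it there. Fully home the tip is 17 mm above the worktop.
- pin_flange (a point): Centre of the underside of the pin's flange, 62 mm above the tip.
- pin_tip (a point): Centre of the nose tip of the pin, its lowest point.
- stand: Fixed grey block 56 by 56 by 68 mm with one upright 13 mm through hole at its centre, in which the pin hangs by its flange (underside 68 mm, tip 6 mm above the worktop). Origin at the centre of its underside.
- beaker_small: Small empty glass beaker, 46 by 52 mm, 58 mm high, loose, upright. Origin at the centre of its underside.

How it is judged:
On the way, in this order (a step that is already met when the one before it is completed fails the run):
1. the pin is lifted clear out of its stand (height (world z) of pin_tip above 0.075 m), for 0.1 s.
2. the nose of the pin is inside the upper knuckle (tip 50 to 72 mm above the worktop, over the lug, within 5 mm of the hinge axis across the slide) (height (world z) of pin_tip between 0.05 and 0.072 m and x of pin_tip in the frame of lower_bore between -0.005 and 0.005 m and y of pin_tip in the frame of lower_bore between -0.006 and 0.032 m), for 0.05 s.
At the end, for the whole second after the job is handed in: The pin stands upright (within 5 degrees) and at rest on the hinge axis through both knuckles (tip and flange within 4 mm of the axis), its flange seated on the upper knuckle (underside 76 to 81 mm above the worktop) (z of pin_flange in the frame of mould between 0.076 and 0.081 m and horizontal distance between each of pin_flange, pin_tip and lower_bore below 0.004 m and angle between pin's own z axis and vertical below 0.09 rad and linear speed of pin below 0.01 m/s); the robot touches nothing.
It fails at once if the mould is pressed with more than 40 N (contact force between mould and anything else above 40 N).
It fails at once if the small beaker is shifted by more than 30 mm or tipped (distance of beaker_small from where it was at the start of the episode above 0.03 m or angle between beaker_small's own z axis and vertical above 0.5 rad).
It also fails if it takes over 51 s, if anything falls off the work surface, if the arm or the gripper's body presses on something with over 40 N, if the wrist force passes 120 N, or if a joint passes its speed limit or range.

## Working session

There is one attempt and no reset: what is moved stays moved. The work goes in short steps, Python scripts to look and compute and a tool call to move; the robot and the scene stay as the last step left them, time stands still between calls to the robot, and variables do not carry over. Pictures are saved under pics/ and viewed, about 8 in all and at most 12, crops included, and the job is handed in when it is done.

Besides the shell and the picture viewer there is one more tool, called as name([rows], argument=value, ...), one row to a line, values as JSON. drive_tool: Moves the arm, as the interface text tells. Its arguments: {"type":"object","properties":{"increments":{"type":"array","items":{"type":"array","items":{"type":"number"}}}},"required":["increments"]}

```bash
ls; mkdir -p pics; python3 - <<'E'
from cell import bot
import cv2
s=bot.observe(); print(s)
for c in("side","top"):
    im=bot.capture(c); cv2.imwrite(f"pics/{c}0.png",im[:,:,::-1])
    k=bot.calibration(c); print(c,k)
    for n in("mould","pin","stand","beaker_small"):
        print(n,[( [round(v,1) for v in d['rect']],round(d['confidence'],2)) for d in bot.search_frame(n,c)[:3]])
E
```

```text
pics
{'time': 0.0, 'joint_pos': array([ 1.24303068,  0.46841065, -0.01158006,  1.60364374,  0.00599422,
        1.07143242, -0.05624871]), 'dq': array([ 0.00041652,  0.00034966, -0.00184756, -0.00051026,  0.00181423,
        0.00081672, -0.00119174]), 'joint_efforts': array([-1.11179725e-04, -5.32378614e+01,  2.18194700e-02, -2.51300365e+01,
        1.15228083e-02,  7.85899465e-03, -3.61975128e-05]), 'tool_pos': array([ 0.18236423, -0.62328884,  0.2303083 ]), 'orientation': array([-3.10801076e+00, -4.45485685e-01,  6.20597080e-04]), 'contact_force': array([-0.3531216 , -0.21921618,  0.47746037]), 'wrist_torque': array([-0.01010445, -0.0121632 ,  0.02184962]), 'width': 0.08580232888320877}
side {'K': array([[453.44864907,   0.        , 316.66788143],
       [  0.        , 453.44864907, 198.58355957],
       [  0.        ,   0.        ,   1.        ]]), 'k1': 0.03482615808518912, 'R': array([[ 9.99873983e-01, -7.72676709e-03, -1.38678074e-02],
       [-1.58734837e-02, -4.74120174e-01, -8.80317041e-01],
       [ 2.26997469e-04,  8.80426236e-01, -4.74183078e-01]]), 't': array([-0.54062766,  0.04688969,  1.03205135])}
mould [([317.1, 166.4, 70.8, 51.3], 0.89), ([359.8, 224.1, 8.0, 25.2], 0.47)]
pin [([358.2, 221.7, 6.6, 27.5], 0.65)]
stand [([358.1, 247.3, 32.9, 47.4], 0.59)]
beaker_small [([352.1, 203.7, 19.0, 28.3], 0.82)]
top {'K': array([[503.70815737,   0.        , 316.24742848],
       [  0.        , 503.70815737, 204.47332526],
       [  0.        ,   0.        ,   1.        ]]), 'k1': -0.1434473973673417, 'R': array([[ 0.02800857, -0.99953495,  0.01205848],
       [-0.9841934 , -0.02968496, -0.17459139],
       [ 0.17486815, -0.00697783, -0.98456713]]), 't': array([-0.05568834,  0.55839464,  1.13800963])}
mould [([214.1, 210.3, 83.9, 75.2], 0.9)]
pin [([380.7, 179.9, 11.0, 13.1], 0.56)]
stand [([374.9, 185.8, 26.9, 30.3], 0.65)]
beaker_small [([303.1, 181.5, 19.4, 20.6], 0.54)]
```

```bash
python3 - <<'E'
import cv2,numpy as np
a=cv2.imread("pics/top0.png")[120:270,150:420]; b=cv2.imread("pics/side0.png")[120:290,250:420]
cv2.imwrite("pics/a.png",cv2.resize(a,None,fx=2.9,fy=2.9,interpolation=2)); cv2.imwrite("pics/b.png",cv2.resize(b,None,fx=3.5,fy=3.5,interpolation=2))
E
```

```text
(no output)
```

View pics/a.png

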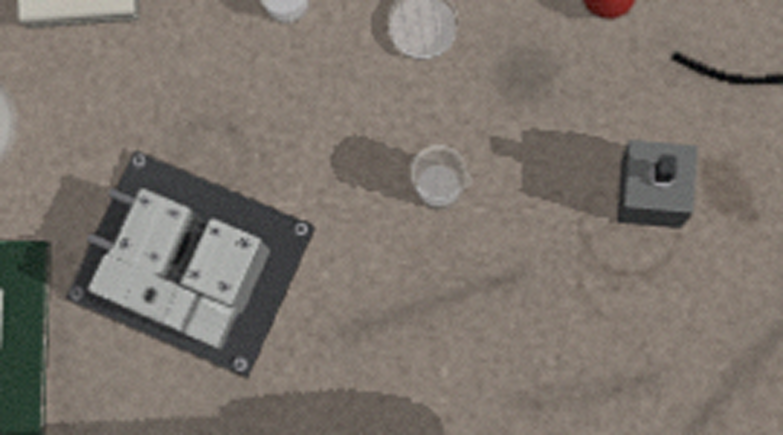

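View pics/b.png

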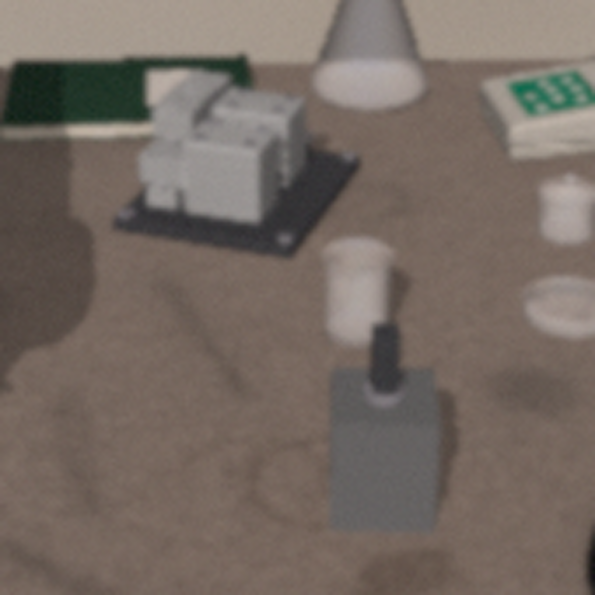

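The top view shows the mould plate lower left, with its +y side up-left and the dark upper bore near crop (150,295). The stand with the pin is at right (665,170) and the beaker lies between them at (440,175). Next I enlarge the mould and pick corners.

```bash
cat > h.py <<'E'
import numpy as np,cv2
from cell import bot
C={c:bot.calibration(c) for c in("side","top")}
def proj(c,X):
    k=C[c];p=np.atleast_2d(X)@k["R"].T+k["t"];s=p[:,:2]/p[:,2:]
    s=s*(1+k["k1"]*(s**2).sum(1,keepdims=True))
    return s@k["K"][:2,:2].T+k["K"][:2,2]
def ray(c,uv):
    k=C[c];d=(np.array(uv,float)-k["K"][:2,2])/np.diag(k["K"])[:2];s=d.copy()
    for _ in range(20): s=d/(1+k["k1"]*(s@s))
    v=k["R"].T@np.array([*s,1]);return -k["R"].T@k["t"],v
def atz(c,uv,z):
    o,v=ray(c,uv);return o+v*(z-o[2])/v[2]
E
python3 - <<'E'
from h import *
for n,c,(x,y,w,h),f in(("c","top",(168,165,96,92),6.5),("d","side",(280,135,80,62),9),("e","top",(355,160,45,45),10)):
    im=cv2.imread(f"pics/{c}0.png")[y:y+h,x:x+w]
    im=cv2.resize(im,None,fx=f,fy=f,interpolation=cv2.INTER_CUBIC)
    for i in range(0,w,10): cv2.putText(im,str(x+i),(int((i+.5)*f),10),0,.35,(0,255,255)); cv2.line(im,(int((i+.5)*f),12),(int((i+.5)*f),20),(0,255,255))
    for i in range(0,h,10): cv2.putText(im,str(y+i),(0,int((i+.5)*f)),0,.35,(0,255,255))
    cv2.imwrite(f"pics/{n}.png",im)
A=cv2.imread("pics/c.png");B=cv2.imread("pics/d.png")
print(A.shape,B.shape)
# stand / pin estimates
print("pin top grip by top cam", atz("top",(380.7,179.9),.09), "side", atz("side",(358.2,208),.109),"beaker",atz("top",(303.1,181.5),.03))
E
```

```text
(598, 624, 3) (558, 720, 3)
pin top grip by top cam [ 0.61457349 -0.18607272  0.09      ] side [ 0.61778157 -0.16089923  0.109     ] beaker [ 0.61863396 -0.00623252  0.03      ]
```

View pics/c.png

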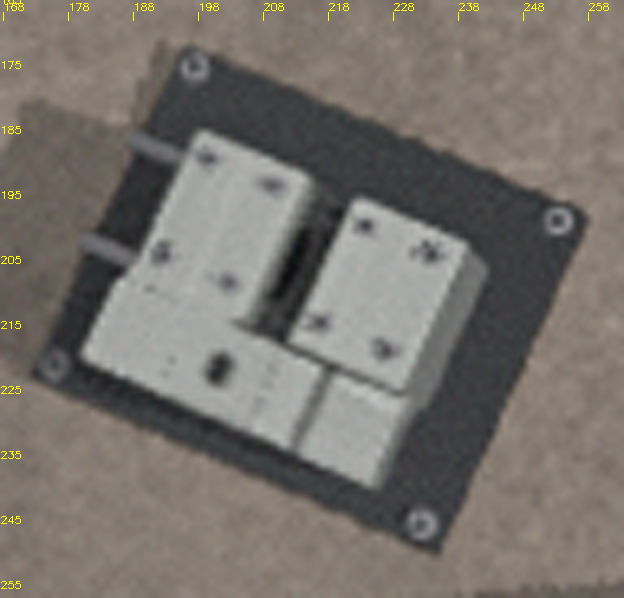

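View pics/d.png

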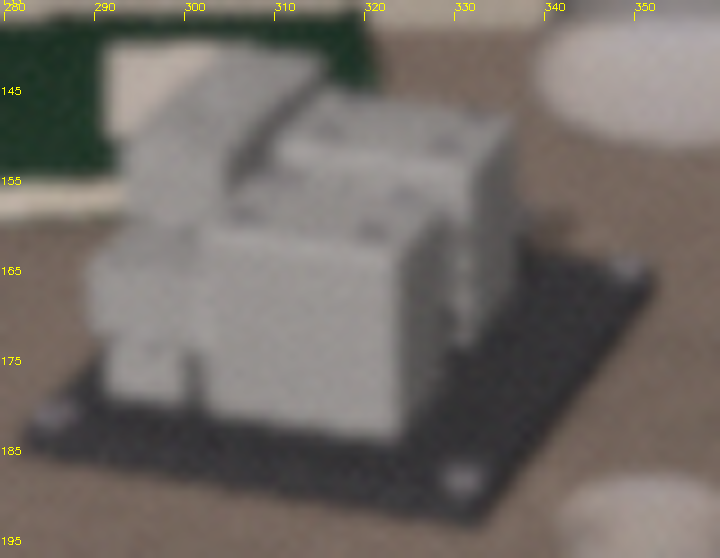

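View pics/e.png

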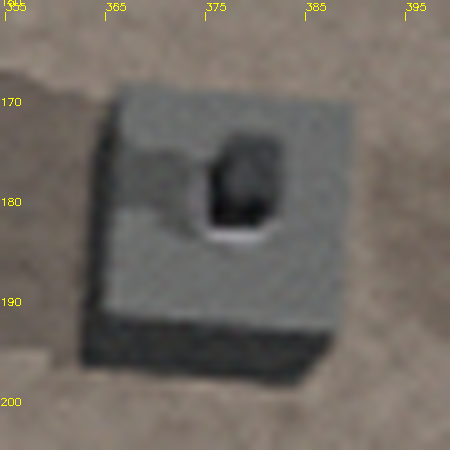

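```bash
cat > fit.py <<'E'
from h import *
from scipy.optimize import least_squares
t=lambda p:((p[0]+.5)/6.5-.5+168,(p[1]+.5)/6.5-.5+165)
s=lambda p:((p[0]+.5)/9-.5+280,(p[1]+.5)/9-.5+135)
e=lambda p:((p[0]+.5)/10-.5+355,(p[1]+.5)/10-.5+160)
def model(q):
    x,y,a,px,py,zf,d,xf1,xf2=q
    P=[];
    L=[("top",t(p),X) for p,X in [((82,352),(-62,d+48,79)),((297,455),(-62,d-34,79)),((330,372),(-30,d-34,79)),((219,369),(-46,d,79)),
     ((355,196),(xf2,-2,zf)),((468,245),(xf2,-48,zf)),((405,395),(xf1,-48,zf)),((290,345),(xf1,-2,zf)),
     ((190,45),(px+70,py+85,10)),((588,213),(px+70,py-85,10)),((440,552),(px-70,py-85,10)),((35,375),(px-70,py+85,10))]]
    L+=[("side",s(p),X) for p,X in [((480,522),(px+70,py-85,10)),((25,440),(px-70,py-85,10)),((655,275),(px+70,py+85,10)),
     ((400,245),(xf2,-48,zf)),((205,228),(xf1,-48,zf)),((395,437),(xf2,-48,10))]]
    r=[]
    for c,uv,X in L:
        X=np.array(X,float);R=np.array([[np.cos(a),-np.sin(a)],[np.sin(a),np.cos(a)]])
        W=np.r_[np.array([x,y])+R@X[:2]/1e3,X[2]/1e3]
        r.append((proj(c,W)[0]-uv))
    return np.array(r)
f=least_squares(lambda q:model(q).ravel(),[.55,.17,-.43,0,0,70,15,-25,35],x_scale=[.01,.01,.1,5,5,5,5,5,5],loss="soft_l1",f_scale=.5)
q=f.x;print(q.round(4),"\n",model(q).round(1).tolist())
R=lambda a:np.array([[np.cos(a),-np.sin(a)],[np.sin(a),np.cos(a)]])
print("axis",q[:2]+R(q[2])@[-.046,0],"bore",q[:2]+R(q[2])@[-.046,q[6]/1e3])
def st(v):
    r=[]
    for p,X in zip([(118,83),(353,100),(338,328),(103,310)],[(28,28),(28,-28),(-28,-28),(-28,28)]):
        r.append(proj("top",np.r_[v[:2]+R(v[2])@np.array(X)/1e3,.068])[0]-e(p))
    return np.ravel(r)
g=least_squares(st,[.61,-.18,0],x_scale=[.01,.01,.1]);print("stand",g.x,g.fun.round(1))
for nm,p in(("top",e((253,155))),):print("grip top",atz("top",p,.109))
k=s;print("side proj of grip top",proj("side",[*g.x[:2],.109]),"flange",proj("side",[*g.x[:2],.07]), "top flange",proj("top",[*g.x[:2],.07]))
E
python3 fit.py
```

```text
[  0.5448   0.1941  -0.3668  -2.4209  10.7179  69.333   12.1047 -26.8747
  31.5882] 
 [[0.2, 1.4], [-0.8, -0.7], [-0.2, -0.7], [0.7, 0.5], [-0.1, -0.4], [0.4, -0.4], [-0.2, -0.5], [-0.5, -0.5], [-0.1, -0.5], [1.1, -0.4], [0.5, 0.2], [-0.2, 0.2], [-0.1, -1.6], [-1.4, -0.7], [0.2, -0.8], [-1.5, 1.0], [-1.7, -0.1], [-0.8, 1.2]]
axis [0.50189854 0.21056549] bore [0.50623939 0.22186504]
stand [ 0.61915041 -0.18122809 -0.05165537] [-0.1 -0.3 -0.1 -0.1  0.2  0.3 -0.1  0.1]
grip top [ 0.62138752 -0.18148192  0.109     ]
side proj of grip top [[359.95052388 213.51934045]] flange [[359.29516151 231.74710974]] top flange [[377.48328425 179.82793385]]
```

```bash
cat >> h.py <<'E'
from scipy.spatial.transform import Rotation as Ro
def inc(p,yaw,say=""):
    "increment to world TCP p with tool x at yaw (deg), tool z down"
    s=bot.observe();R=Ro.from_rotvec(s["orientation"])
    T=Ro.from_euler("z",yaw,degrees=True)*Ro.from_euler("x",180,degrees=True)
    print(say,"t=%.2f"%s["time"],"tcp",s["tool_pos"].round(4),"F",s["contact_force"].round(1),"w",round(s["width"],4),
      "-> cm",(R.inv().apply(np.array(p)-s["tool_pos"])*100).round(2),"deg",np.degrees((R.inv()*T).as_rotvec()).round(2))
E
python3 -c "
from h import *
inc((.619,-.181,.20),-3)
inc((.619,-.181,.14),-3)"
```

```text
t=0.50 tcp [ 0.1826 -0.6238  0.2312] F [-0.1  0.6 -0.6] w 0.085 -> cm [ 54.32 -30.24   3.12] deg [-0.    0.   19.31]
 t=0.50 tcp [ 0.1826 -0.6238  0.2312] F [-0.1  0.6 -0.6] w 0.085 -> cm [ 54.32 -30.24   9.12] deg [-0.    0.   19.31]
```

drive_tool([
  [54.3, -30.2, 3.1, 0, 0, 19.3, 1],
  [54.3, -30.2, 3.1, 0, 0, 19.3, 1],
  [54.3, -30.2, 3.1, 0, 0, 19.3, 1],
  [54.3, -30.2, 3.1, 0, 0, 19.3, 1],
  [54.3, -30.2, 3.1, 0, 0, 19.3, 1],
  [54.3, -30.2, 3.1, 0, 0, 19.3, 1],
  [54.3, -30.2, 3.1, 0, 0, 19.3, 1],
  [54.3, -30.2, 3.1, 0, 0, 19.3, 1],
  [54.3, -30.2, 3.1, 0, 0, 19.3, 1],
  [54.3, -30.2, 3.1, 0, 0, 19.3, 1],
  [54.3, -30.2, 3.1, 0, 0, 19.3, 0.0],
  [54.3, -30.2, 3.1, 0, 0, 19.3, 0.0],
  [54.3, -30.2, 3.1, 0, 0, 19.3, 0.0],
  [54.3, -30.2, 3.1, 0, 0, 19.3, 0.0],
  [54.3, -30.2, 3.1, 0, 0, 19.3, 0.0],
  [54.3, -30.2, 3.1, 0, 0, 19.3, 0.0],
])

```text
time: 2.1
tool_pos: [0.618, -0.1832, 0.2002]
orientation: [3.139, -0.085, -0.001]
contact_force: [-0.1, -0.9, -0.4]
width: 0.0427
```

```bash
python3 -c "
from h import *
inc((.619,-.181,.077),-3)
im=bot.capture('side')[150:270,290:430];im=im[:,:,::-1]
tp=bot.capture('top')[130:250,310:450][:,:,::-1]
cv2.imwrite('pics/f.png',cv2.resize(np.hstack([im,tp]),None,fx=2.8,fy=2.8,interpolation=2))"
```

```text
t=2.10 tcp [ 0.618  -0.1832  0.2002] F [-0.1 -0.9 -0.4] w 0.0427 -> cm [ 0.1  -0.24 12.32] deg [ 0.06  0.04 -0.12]
```

View pics/f.png

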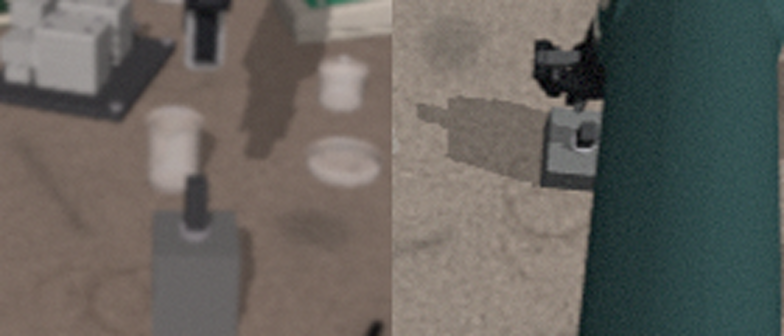

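The side view shows the fingers (205,65) above the grip (196,180), consistent with the estimate. I'll descend and grasp.

drive_tool([
  [0.1, -0.24, 4, 0, 0, 0, 0.0],
  [0.1, -0.24, 8, 0, 0, 0, 0.0],
  [0.1, -0.24, 10, 0, 0, 0, 0.0],
  [0.1, -0.24, 11.2, 0, 0, 0, 0.0],
  [0.1, -0.24, 12.2, 0, 0, 0, 0.0],
  [0.1, -0.24, 12.2, 0, 0, 0, 0.0],
  [0.1, -0.24, 12.2, 0, 0, 0, -1],
  [0.1, -0.24, 12.2, 0, 0, 0, -1],
  [0.1, -0.24, 12.2, 0, 0, 0, -1],
  [0.1, -0.24, 12.2, 0, 0, 0, -1],
  [0.1, -0.24, 12.2, 0, 0, 0, -1],
  [0.1, -0.24, 12.2, 0, 0, 0, -1],
  [0.1, -0.24, 12.2, 0, 0, 0, -1],
  [0.1, -0.24, 12.2, 0, 0, 0, -1],
])

```text
time: 3.6
tool_pos: [0.6201, -0.1814, 0.0799]
orientation: [3.139, -0.086, 0.003]
contact_force: [-1.3, -0.9, 6.9]
width: 0.0127
```

drive_tool([
  [0, 0, -1, 0, 0, 0, -1],
  [0, 0, -3, 0, 0, 0, -1],
  [0, 0, -6, 0, 0, 0, -1],
  [0, 0, -10, 0, 0, 0, -1],
  [0, 0, -12, 0, 0, 0, -1],
  [0, 0, -12, 0, 0, 0, -1],
  [0, 0, -12, 0, 0, 0, -1],
])

```text
time: 4.3
tool_pos: [0.6195, -0.1811, 0.2]
orientation: [3.139, -0.086, 0.003]
contact_force: [-0.4, -0.3, -1.5]
width: 0.0132
```

```bash
python3 -c "
from h import *
inc((.5063,.2219,.20),-21)
im=bot.capture('side')[150:290,290:430];im=im[:,:,::-1]
tp=bot.capture('top')[130:270,310:450][:,:,::-1]
cv2.imwrite('pics/g.png',cv2.resize(np.hstack([im,tp]),None,fx=2.8,fy=2.8,interpolation=2))"
```

```text
t=4.30 tcp [ 0.6195 -0.1811  0.2   ] F [-0.4 -0.3 -1.5] w 0.0132 -> cm [-13.51 -39.62  -0.09] deg [ 0.06 -0.13 17.86]
```

View pics/g.png

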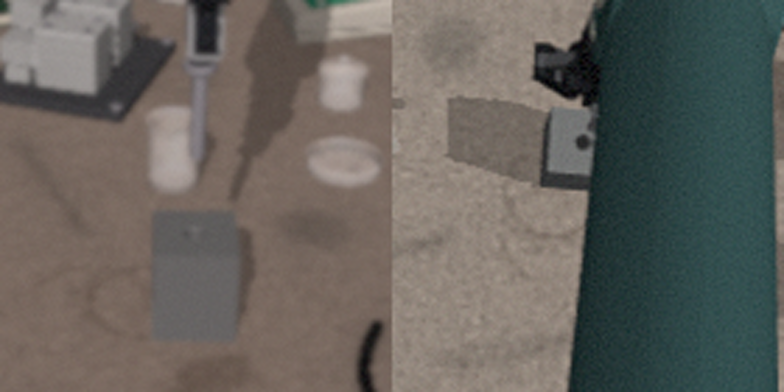

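```bash
python3 -c "
from h import *
p=np.array([.6195,-.1811,.2])
for dz in(.0119,.0739): print(proj('side',p-[0,0,dz]).round(1))
print('seen',290+203/2.8,150+70/2.8,290+197/2.8,150+160/2.8)
from fit import *
Rm=R(q[2])
for n,pp,z in(('lowlug corner',(378,488),.052),('bore',(219,369),.079),('lugL',(82,352),.079),('lugR',(297,455),.079),('lugTR',(330,372),.079)):
    w=atz('top',t(pp),z);print(n,w.round(4),(Rm.T@(w[:2]-q[:2])*1e3).round(1))
"|grep -v '^\['
```

```text
seen 362.5 175.0 360.3571428571429 207.14285714285714
  31.5882] 
 [[0.2, 1.4], [-0.8, -0.7], [-0.2, -0.7], [0.7, 0.5], [-0.1, -0.4], [0.4, -0.4], [-0.2, -0.5], [-0.5, -0.5], [-0.1, -0.5], [1.1, -0.4], [0.5, 0.2], [-0.2, 0.2], [-0.1, -1.6], [-1.4, -0.7], [0.2, -0.8], [-1.5, 1.0], [-1.7, -0.1], [-0.8, 1.2]]
axis [0.50189854 0.21056549] bore [0.50623939 0.22186504]
stand [ 0.61915041 -0.18122809 -0.05165537] [-0.1 -0.3 -0.1 -0.1  0.2  0.3 -0.1  0.1]
grip top [ 0.62138752 -0.18148192  0.109     ]
side proj of grip top [[359.95052388 213.51934045]] flange [[359.29516151 231.74710974]] top flange [[377.48328425 179.82793385]]
lowlug corner [0.4697 0.1692 0.052 ] [-61.2 -50.2]
bore [0.5073 0.2235 0.079 ] [-45.7  14. ]
lugL [0.5117 0.2731 0.079 ] [-59.3  61.9]
lugR [0.4777 0.1938 0.079 ] [-62.6 -24.3]
lugTR [0.5074 0.1839 0.079 ] [-31.3 -22.9]
```

```bash
python3 -c "
from h import *
p=np.array([.6195,-.1811,.2])
for dz in(.0119,.0739): print('P',proj('side',p-[0,0,dz]).round(1))
inc((.5067,.2227,.185),-22)
"
```

```text
P [[361.6 173.9]]
P [[360.4 205.2]]
 t=4.40 tcp [ 0.6187 -0.1809  0.1983] F [-0.2  0.  -1.5] w 0.0131 -> cm [-13.4  -39.69   1.31] deg [ 0.05  0.04 18.86]
```

drive_tool([
  [-3, -9, -1, 0, 0, 4, -1],
  [-13.4, -39.7, -1, 0, 0, 18.9, -1],
  [-13.4, -39.7, -1, 0, 0, 18.9, -1],
  [-13.4, -39.7, -1, 0, 0, 18.9, -1],
  [-13.4, -39.7, -1, 0, 0, 18.9, -1],
  [-13.4, -39.7, -1, 0, 0, 18.9, -1],
  [-13.4, -39.7, -1, 0, 0, 18.9, -1],
  [-13.4, -39.7, -1, 0, 0, 18.9, -1],
  [-13.4, -39.7, -1, 0, 0, 18.9, -1],
  [-13.4, -39.7, -1, 0, 0, 18.9, -1],
  [-13.4, -39.7, 0, 0, 0, 18.9, -1],
  [-13.4, -39.7, 2, 0, 0, 18.9, -1],
  [-13.4, -39.7, 3.5, 0, 0, 18.9, -1],
  [-13.4, -39.7, 3.5, 0, 0, 18.9, -1],
  [-13.4, -39.7, 3.5, 0, 0, 18.9, -1],
])

```text
time: 5.9
tool_pos: [0.5068, 0.2211, 0.1623]
orientation: [3.081, -0.604, -0.003]
contact_force: [0.5, -0.0, -0.2]
width: 0.013
```

```bash
python3 -c "
from h import *
inc((.5067,.2227,.158),-22)
im=bot.capture('side')[120:200,265:365];im=im[:,:,::-1]
tp=bot.capture('top')[165:245,160:260][:,:,::-1]
cv2.imwrite('pics/h.png',cv2.resize(np.hstack([im,tp]),None,fx=4,fy=4,interpolation=2))
p=bot.observe()['tool_pos']; print(proj('side',p-[0,0,.0739]),proj('top',p-[0,0,.0739]),'bore',proj('side',[.5067,.2227,.079]))"
```

```text
t=5.90 tcp [0.5068 0.2211 0.1623] F [ 0.5 -0.  -0.2] w 0.013 -> cm [-0.07 -0.15  0.43] deg [ 0.15  0.08 -0.18]
[[302.75832458 142.95098424]] [[200.88747729 220.67960314]] bore [[302.64457774 146.66073033]]
```

View pics/h.png

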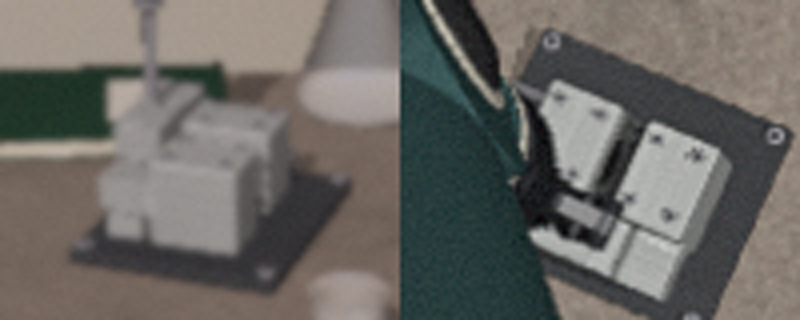

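The side view shows the nose at crop (153,98), right where predicted; the top view is occluded by the arm. From here I work by feel.

drive_tool([
  [-0.07, -0.15, 0.4, 0, 0, 0, -1],
  [-0.07, -0.15, 0.7, 0, 0, 0, -1],
  [-0.07, -0.15, 0.9, 0, 0, 0, -1],
  [-0.07, -0.15, 1.05, 0, 0, 0, -1],
  [-0.07, -0.15, 1.2, 0, 0, 0, -1],
  [-0.07, -0.15, 1.2, 0, 0, 0, -1],
])

```text
time: 6.6
tool_pos: [0.5075, 0.2239, 0.1515]
orientation: [3.083, -0.602, 0.001]
contact_force: [0.3, -0.8, -1.2]
width: 0.0129
```

drive_tool([
  [0, 0, 0.15, 0, 0, 0, -1],
  [0, 0, 0.3, 0, 0, 0, -1],
  [0, 0, 0.3, 0, 0, 0, -1],
])

```text
time: 6.9
tool_pos: [0.5075, 0.2239, 0.1482]
orientation: [3.083, -0.602, 0.001]
contact_force: [0.3, 0.9, -1.4]
width: 0.0133
```

drive_tool([
  [0, 0, 0.2, 0, 0, 0, -1],
  [0, 0, 0.4, 0, 0, 0, -1],
  [0, 0, 0.6, 0, 0, 0, -1],
  [0, 0, 0.8, 0, 0, 0, -1],
  [0, 0, 0.8, 0, 0, 0, -1],
])

```text
time: 7.4
tool_pos: [0.5074, 0.2238, 0.1399]
orientation: [3.083, -0.602, 0.001]
contact_force: [0.8, 0.2, -0.3]
width: 0.0126
```

drive_tool([
  [0, 0, 0.4, 0, 0, 0, -1],
  [0, 0, 0.8, 0, 0, 0, -1],
  [0, 0, 1.05, 0, 0, 0, -1],
  [0, 0, 1.05, 0, 0, 0, -1],
  [0, 0.3, 1.05, 0, 0, 0, -1],
  [0, 0.6, 1.05, 0, 0, 0, -1],
  [0, 0.9, 1.05, 0, 0, 0, -1],
  [0, 1.2, 1.05, 0, 0, 0, -1],
  [0, 1.4, 1.05, 0, 0, 0, -1],
  [0, 1.6, 1.05, 0, 0, 0, -1],
  [0, 1.6, 1.05, 0, 0, 0, -1],
  [0, 1.6, 1.05, 0, 0, 0, -1],
])

```text
time: 8.6
tool_pos: [0.5018, 0.2093, 0.1296]
orientation: [-3.083, 0.602, -0.002]
contact_force: [2.4, 2.5, -2.8]
width: 0.0125
```

```bash
cat >> h.py <<'E'
def rep(ax=(.5019,.2106),a=-22):
    s=bot.observe();d=(s["tool_pos"][:2]-ax);c,n=np.cos(np.radians(a)),np.sin(np.radians(a))
    M=np.array([[c,n],[-n,c]]);print("mould xy mm",(M@d*1e3).round(1),"tipz",(s["tool_pos"][2]*1e3-73.9).round(1),"F mould",(M@s["contact_force"][:2]).round(1),s["contact_force"][2].round(1),"M",s["wrist_torque"].round(2),"tilt",np.degrees(Ro.from_rotvec(s["orientation"]).apply([0,0,1])[:2]).round(2))
E
python3 -c "
from h import *
for i in range(3): rep()
im=bot.capture('side')[110:200,265:365];im=im[:,:,::-1]
tp=bot.capture('top')[165:255,160:260][:,:,::-1]
cv2.imwrite('pics/i.png',cv2.resize(np.hstack([im,tp]),None,fx=4,fy=4,interpolation=2))"
```

```text
mould xy mm [ 0.4 -1.3] tipz 55.7 F mould [1.3 3.3] -2.8 M [ 1.01 -0.88 -0.04] tilt [ 0.06 -0.  ]
mould xy mm [ 0.4 -1.3] tipz 55.7 F mould [1.3 3.3] -2.8 M [ 1.01 -0.88 -0.04] tilt [ 0.06 -0.  ]
mould xy mm [ 0.4 -1.3] tipz 55.7 F mould [1.3 3.3] -2.8 M [ 1.01 -0.88 -0.04] tilt [ 0.06 -0.  ]
```

View pics/i.png

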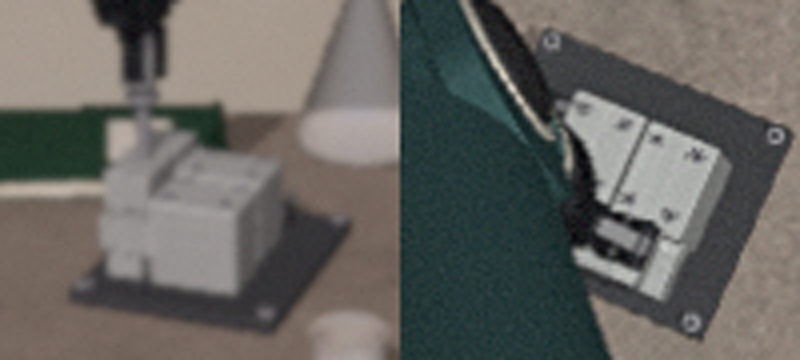

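The mould halves are now almost closed up, with a thin gap at crop (635,160). Next I feel for the lower mouth.

drive_tool([
  [0, 0, 0.2, 0, 0, 0, -1],
  [0, 0, 0.4, 0, 0, 0, -1],
  [0, 0, 0.5, 0, 0, 0, -1],
  [0, 0, 0.5, 0, 0, 0, -1],
])

```text
time: 9.1
tool_pos: [0.5025, 0.2098, 0.1255]
orientation: [-3.082, 0.602, -0.004]
contact_force: [2.1, 3.0, 5.6]
width: 0.0128
```

```bash
python3 -c "
from h import *
rep()"
```

```text
mould xy mm [ 0.8 -0.5] tipz 51.6 F mould [0.9 3.6] 5.6 M [ 0.93 -0.57  0.01] tilt [0.15 0.04]
```

drive_tool([
  [0, 0.15, 0.15, 0, 0, 0, -1],
  [0, 0.25, 0.15, 0, 0, 0, -1],
  [0, 0.35, 0.2, 0, 0, 0, -1],
  [0, 0.35, 0.2, 0, 0, 0, -1],
])

```text
time: 9.5
tool_pos: [0.5024, 0.209, 0.1255]
orientation: [-3.078, 0.6, -0.009]
contact_force: [2.5, 5.2, 9.7]
width: 0.013
```

```bash
python3 -c "
from h import *
rep()"
```

```text
mould xy mm [ 1.1 -1.3] tipz 51.6 F mould [0.4 5.8] 9.7 M [ 1.76 -0.42 -0.05] tilt [0.37 0.25]
```

drive_tool([
  [0, 0, -0.15, 0, 0, 0, -1],
  [0, 0.15, -0.15, 0, 0, 0, -1],
  [0, 0.2, -0.15, 0, 0, 0, -1],
  [0, 0.2, -0.1, 0, 0, 0, -1],
  [0, 0.2, 0.1, 0, 0, 0, -1],
  [0, 0.2, 0.25, 0, 0, 0, -1],
  [0, 0.2, 0.25, 0, 0, 0, -1],
])

```text
time: 10.2
tool_pos: [0.5024, 0.2079, 0.1254]
orientation: [-3.077, 0.599, -0.011]
contact_force: [-2.7, 2.5, 20.2]
width: 0.0127
```

```bash
python3 -c "
from h import *
rep()"
```

```text
mould xy mm [ 1.4 -2.3] tipz 51.5 F mould [-3.4  1.3] 20.2 M [0.74 0.64 0.05] tilt [0.47 0.29]
```

```bash
cat >> h.py <<'E'
def tgt(mx,my,tz,a=-22):
    c,n=np.cos(np.radians(a)),np.sin(np.radians(a))
    inc((.5019+(c*mx-n*my)/1e3,.2106+(n*mx+c*my)/1e3,(tz+73.9)/1e3),a,(mx,my,tz))
E
python3 -c "
from h import *
tgt(.2,-4,53.5); tgt(.2,-4,51)"
```

```text
(0.2, -4, 53.5) t=10.20 tcp [0.5024 0.2079 0.1254] F [-2.7  2.5 20.2] w 0.0127 -> cm [-0.12  0.17 -0.2 ] deg [-0.45 -0.32 -0.04]
(0.2, -4, 51) t=10.20 tcp [0.5024 0.2079 0.1254] F [-2.7  2.5 20.2] w 0.0127 -> cm [-0.12  0.17  0.05] deg [-0.45 -0.32 -0.04]
```

drive_tool([
  [-0.1, 0, -0.2, -0.45, -0.32, 0, -1],
  [-0.12, 0.17, -0.2, -0.45, -0.32, 0, -1],
  [-0.12, 0.17, -0.2, -0.45, -0.32, 0, -1],
  [-0.12, 0.17, -0.1, -0.45, -0.32, 0, -1],
  [-0.12, 0.17, 0.0, -0.45, -0.32, 0, -1],
  [-0.12, 0.17, 0.1, -0.45, -0.32, 0, -1],
  [-0.12, 0.17, 0.1, -0.45, -0.32, 0, -1],
])

```text
time: 10.9
tool_pos: [0.5017, 0.2073, 0.1257]
orientation: [-3.083, 0.6, -0.003]
contact_force: [1.3, 3.1, 10.9]
width: 0.0131
```

```bash
python3 -c "
from h import *
rep();tgt(.2,-6,53.5); tgt(.2,-6,51);tgt(.2,-4,49)"
```

```text
mould xy mm [ 1.  -3.1] tipz 51.8 F mould [0.1 3.4] 10.9 M [ 0.93 -0.33 -0.04] tilt [0.12 0.04]
(0.2, -6, 53.5) t=10.90 tcp [0.5017 0.2073 0.1257] F [ 1.3  3.1 10.9] w 0.0131 -> cm [-0.08  0.29 -0.17] deg [-0.08 -0.09 -0.04]
(0.2, -6, 51) t=10.90 tcp [0.5017 0.2073 0.1257] F [ 1.3  3.1 10.9] w 0.0131 -> cm [-0.08  0.29  0.08] deg [-0.08 -0.09 -0.04]
(0.2, -4, 49) t=10.90 tcp [0.5017 0.2073 0.1257] F [ 1.3  3.1 10.9] w 0.0131 -> cm [-0.08  0.09  0.28] deg [-0.08 -0.09 -0.04]
```

drive_tool([
  [0, 0, -0.2, 0, 0, 0, -1],
  [0, 0.2, -0.2, 0, 0, 0, -1],
  [0, 0.3, -0.2, 0, 0, 0, -1],
  [0, 0.3, -0.1, 0, 0, 0, -1],
  [0, 0.3, 0.0, 0, 0, 0, -1],
  [0, 0.3, 0.1, 0, 0, 0, -1],
  [0, 0.3, 0.1, 0, 0, 0, -1],
])

```text
time: 11.6
tool_pos: [0.5011, 0.2053, 0.1258]
orientation: [-3.082, 0.6, -0.004]
contact_force: [2.0, 4.0, 9.2]
width: 0.0132
```

```bash
python3 -c "
from h import *
rep()
im=bot.capture('side')[110:190,265:355];im=im[:,:,::-1]
cv2.imwrite('pics/j.png',cv2.resize(im,None,fx=7.5,fy=7.5,interpolation=2))"
```

```text
mould xy mm [ 1.2 -5.2] tipz 51.9 F mould [0.4 4.5] 9.2 M [ 1.09 -0.18  0.05] tilt [0.18 0.09]
```

View pics/j.png

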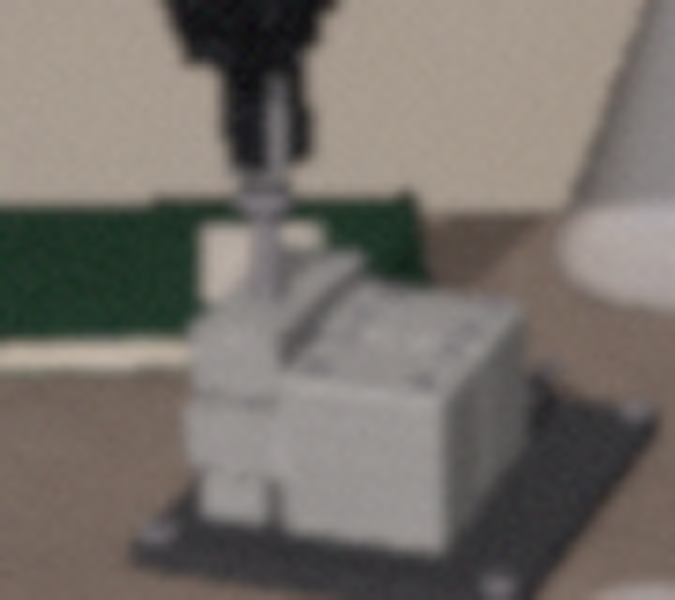

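The side view shows the pin upright in the upper knuckle and the halves closed together. The upper lug end (192,395) nearly meets the lower lug's (188,405), so the nose probably lags. I'll keep stepping past the line.

drive_tool([
  [0, 0, -0.2, 0, 0, 0, -1],
  [0, 0.2, -0.2, 0, 0, 0, -1],
  [-0.05, 0.3, -0.2, 0, 0, 0, -1],
  [-0.05, 0.3, -0.1, 0, 0, 0, -1],
  [-0.05, 0.3, 0.0, 0, 0, 0, -1],
  [-0.05, 0.3, 0.1, 0, 0, 0, -1],
  [-0.05, 0.3, 0.1, 0, 0, 0, -1],
])

```text
time: 12.35
tool_pos: [0.5002, 0.2036, 0.1258]
orientation: [-3.08, 0.599, -0.007]
contact_force: [2.4, 4.9, 7.7]
width: 0.0132
```

```bash
python3 -c "
from h import *
rep()"
```

```text
mould xy mm [ 1.1 -7.1] tipz 51.9 F mould [0.4 5.5] 7.7 M [ 1.33 -0.45  0.02] tilt [0.28 0.16]
```

drive_tool([
  [0, 0, -0.2, 0, 0, 0, -1],
  [0, 0.2, -0.2, 0, 0, 0, -1],
  [-0.05, 0.3, -0.2, -0.3, 0, 0, -1],
  [-0.05, 0.3, -0.1, -0.3, 0, 0, -1],
  [-0.05, 0.3, 0.0, -0.3, 0, 0, -1],
  [-0.05, 0.3, 0.1, -0.3, 0, 0, -1],
  [-0.05, 0.3, 0.1, -0.3, 0, 0, -1],
])

```text
time: 13.05
tool_pos: [0.4996, 0.2023, 0.1258]
orientation: [-3.083, 0.599, -0.008]
contact_force: [2.5, 4.8, 7.3]
width: 0.013
```

```bash
python3 -c "
from h import *
rep()"
```

```text
mould xy mm [ 1.  -8.6] tipz 51.9 F mould [0.5 5.4] 7.3 M [ 1.47 -0.64 -0.05] tilt [ 0.3  -0.02]
```

The block corners in the earlier top view moved about 14 mm while the TCP drew 15.6 mm, so there is little lag. The felt bore also sat about 2 mm further +y than the fit, so I have overshot. I'll go back to the +y side of my line and probe there.

drive_tool([
  [0, 0, -0.25, 0, 0, 0, -1],
  [0, -0.3, -0.25, 0, 0, 0, -1],
  [-0.03, -0.6, -0.25, 0, -0.3, 0, -1],
  [-0.05, -0.9, -0.25, 0, -0.3, 0, -1],
  [-0.05, -1.12, -0.25, 0, -0.3, 0, -1],
  [-0.05, -1.12, -0.25, 0, -0.3, 0, -1],
  [-0.05, -1.12, -0.1, 0, -0.3, 0, -1],
  [-0.05, -1.12, 0.0, 0, -0.3, 0, -1],
  [-0.05, -1.12, 0.1, 0, -0.3, 0, -1],
  [-0.05, -1.12, 0.1, 0, -0.3, 0, -1],
])

```text
time: 14.05
tool_pos: [0.5034, 0.2127, 0.1248]
orientation: [-3.082, 0.599, -0.0]
contact_force: [3.1, 3.1, 0.8]
width: 0.0124
```

```bash
python3 -c "
from h import *
rep()
cv2.imwrite('pics/top_k.png',bot.capture('top')[:,:,::-1]);cv2.imwrite('pics/side_k.png',bot.capture('side')[:,:,::-1])"
```

```text
mould xy mm [0.6 2.5] tipz 50.9 F mould [1.7 4. ] 0.8 M [ 0.78 -0.93  0.02] tilt [0.02 0.09]
```

Only 0.8 N at tip z 50.9, lower than every earlier contact, so it looks like the mouth. I'll continue down gently.

drive_tool([
  [0, 0, 0.1, 0, 0, 0, -1],
  [0, 0, 0.2, 0, 0, 0, -1],
  [0, 0, 0.3, 0, 0, 0, -1],
  [0, 0, 0.3, 0, 0, 0, -1],
])

```text
time: 14.55
tool_pos: [0.5034, 0.2127, 0.1216]
orientation: [-3.082, 0.599, 0.0]
contact_force: [2.2, 3.0, 0.3]
width: 0.0129
```

```bash
python3 -c "
from h import *
rep()"
```

```text
mould xy mm [0.6 2.5] tipz 47.7 F mould [0.9 3.6] 0.3 M [ 0.74 -0.92 -0.03] tilt [0.02 0.09]
```

drive_tool([
  [0, 0, 0.3, 0, 0, 0, -1],
  [0, 0, 0.6, 0, 0, 0, -1],
  [0, 0, 0.9, 0, 0, 0, -1],
  [0, 0, 1.2, 0, 0, 0, -1],
  [0, 0, 1.2, 0, 0, 0, -1],
])

```text
time: 15.05
tool_pos: [0.5032, 0.2125, 0.109]
orientation: [-3.083, 0.599, 0.001]
contact_force: [4.1, 2.2, -3.0]
width: 0.0126
```

```bash
python3 -c "
from h import *
rep()"
```

```text
mould xy mm [0.5 2.2] tipz 35.1 F mould [3.  3.6] -3.0 M [ 0.67 -1.13 -0.02] tilt [-0.01  0.07]
```

drive_tool([
  [0.03, -0.02, 0.3, 0, 0, 0, -1],
  [0.05, -0.03, 0.6, 0, 0, 0, -1],
  [0.05, -0.03, 0.9, 0, 0, 0, -1],
  [0.05, -0.03, 1.2, 0, 0, 0, -1],
  [0.05, -0.03, 1.5, 0, 0, 0, -1],
  [0.05, -0.03, 1.5, 0, 0, 0, -1],
])

```text
time: 15.65
tool_pos: [0.5035, 0.2124, 0.0933]
orientation: [-3.083, 0.599, 0.002]
contact_force: [4.1, 2.8, -3.0]
width: 0.0131
```

```bash
python3 -c "
from h import *
rep()"
```

```text
mould xy mm [0.8 2.3] tipz 19.4 F mould [2.7 4.2] -3.0 M [ 0.75 -0.93 -0.03] tilt [-0.06  0.05]
```

Last ~2.4 mm.

drive_tool([
  [0, 0, 0.1, 0, 0, 0, -1],
  [0, 0, 0.2, 0, 0, 0, -1],
  [0, 0, 0.28, 0, 0, 0, -1],
  [0, 0, 0.33, 0, 0, 0, -1],
  [0, 0, 0.33, 0, 0, 0, -1],
])

```text
time: 16.15
tool_pos: [0.5038, 0.213, 0.0908]
orientation: [-3.082, 0.599, 0.001]
contact_force: [1.6, 3.0, 6.1]
width: 0.0129
```

```bash
python3 -c "
from h import *
rep()"
```

```text
mould xy mm [0.8 3. ] tipz 16.9 F mould [0.4 3.4] 6.1 M [ 0.66 -0.36 -0.01] tilt [-0.01  0.09]
```

The pin is seated (tip about 17 mm, firm 6 N). I'll release and rise.

drive_tool([
  [0, 0, 0, 0, 0, 0, 0.0],
  [0, 0, 0, 0, 0, 0, 0.0],
  [0, 0, 0, 0, 0, 0, 0.0],
  [0, 0, 0, 0, 0, 0, 0.0],
  [0, 0, 0, 0, 0, 0, 0.0],
  [0, 0, -1, 0, 0, 0, 0.0],
  [0, 0, -3, 0, 0, 0, 0.0],
  [0, 0, -6, 0, 0, 0, 0.0],
  [0, 0, -10, 0, 0, 0, 0.0],
  [-10, 0, -14, 0, 0, 0, 0.0],
  [-10, 0, -14, 0, 0, 0, 0.0],
  [-10, -10, -14, 0, 0, 0, 0.0],
  [-10, -10, -14, 0, 0, 0, 0.0],
  [-10, -10, -14, 0, 0, 0, 0.0],
])

```text
time: 17.55
tool_pos: [0.4483, 0.3495, 0.2326]
orientation: [-3.079, 0.588, -0.001]
contact_force: [-0.1, -0.2, -0.0]
width: 0.0429
```

```bash
python3 -c "
from h import *
rep()
im=bot.capture('side')[110:190,265:355];im=im[:,:,::-1]
tp=bot.capture('top')[165:245,165:255][:,:,::-1]
cv2.imwrite('pics/l.png',cv2.resize(np.hstack([im,tp]),None,fx=4.4,fy=4.4,interpolation=2))
print(bot.search_frame('pin','side')[:1],proj('side',[.5038,.213,.084]),proj('side',[.5038,.213,.12]))"
```

```text
mould xy mm [-101.8  108.7] tipz 158.7 F mould [-0.  -0.3] -0.0 M [-0.01  0.05 -0.03] tilt [0.11 0.4 ]
[{'rect': [301.2, 140.6, 6.1, 18.0], 'confidence': 0.69}] [[301.40190573 146.27345077]] [[300.97887056 133.12350797]]
```

View pics/l.png

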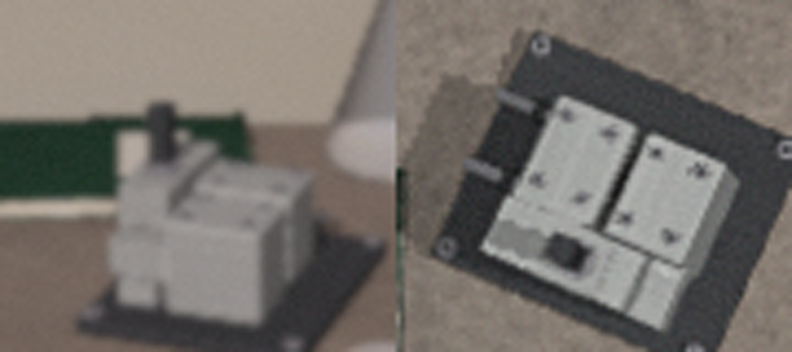

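The pin stands upright with only its grip showing above the upper knuckle (side crop (160,130), top crop (568,250)), and the halves stay drawn in line. I'm handing it in.

```bash
python3 -c "
from h import *
print([d['rect'] for d in bot.search_frame('beaker_small','side')[:1]])
print(bot.job_done())"
```

```text
[[354.1, 204.7, 24.0, 31.4]]
the job is handed in; nothing more can be done
None
```

The pin is through both knuckles with its flange seated on the upper one, and I have let go and handed the job in after about 17.6 s of robot time. The hand-in gave no verdict.

- **How it went:** I lifted the pin out of its stand, and the nose went into the upper bore on the first descent. I then drew the sprung half into line and pushed the pin home.
- **Overshoot:** I drew the half past the line. I probed the lower knuckle's face six times, up to about 11 mm past the mouth, then came back and found the mouth about 2–3 mm to the +y side of my camera estimate of the axis.
- **Forces:** The highest reading at the end of a move was about 20 N, while probing. I did not see forces within a move.
- **Last checks:**
  - Before release the tip was about 16.9 mm above the worktop, with a firm 6 N seat.
  - After release the pictures show the pin upright and the halves still in line. The detector put the pin within a pixel of the expected column.
  - The arm is well clear, with no force on it.
- **Disagreement:** The beaker's detection box in the side view shifted by 1–2 pixels and grew 3–5 pixels from the first picture. I took this as detection scatter, since no planned path came near it, but I did not check further.

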